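# Open the leaning tile-chip canister

### The arm

A 6-joint arm with a two-finger parallel gripper is mounted at the origin on the work surface. World frame = base frame: x ahead of the robot, y to its left, z up, the work surface at z = 0. Lengths are in m, angles in rad, forces in N, time in s.
With the tool pointing down it reaches from about 0.3 to 0.825 m from the base axis. Payload 5.4 kg.
Tool frame: the origin (TCP) lies between the finger pads; the fingertips stand 8 mm ahead of it and the grasp point (between the pads) lies 11 mm behind it (robot.tip_reach is the distance from the TCP to the fingertips, in m); z points along the fingers, y is the line along which they close (so a half turn about z gives the same grasp; the last joint's range is limited). The gripper opens to 92 mm and grips with 3 to 60 N. Pads are 20 mm wide; open, the fingers measure 128 mm over their backs; the gripper's body (75 mm by 189 mm) begins 69 mm behind the grasp point.
Start: joints at [1.11, 0.158, 1.597, -0, 1.386, -0.21], TCP at [0.143, 0.557, 0.223] pointing down, gripper open.
Joint ranges: [-2.91, 2.91], [-0.94, 2.29], [0.18, 2.7], [-1.29, 4.43], [0.17, 2.64], [-3, 3]. Speed limits (rad/s): [2.57, 2.57, 3.14, 3.14, 3.14, 3.14].

### API

Orientations are given as a unit quaternion [x, y, z, w].
In Python, from station import robot, eyes, order gives the robot as it stands. The module is installed in compiled form; this text tells all that it offers.
- The arm moves only by the shell command python3 -m pendant 'ROWS'. ROWS is JSON, a list of rows, each a list of 5 numbers: the closure, from -1 (fully open) to 1 (shut), then the shift along the tool's x, y, z in cm, then the turn about the tool's z in rad. In form: [[jaw, dx, dy, dz, yaw], ...]. A call has 1 to 12 rows; each row is the pose to reach, as a shift and turn from the pose commanded when the call began, along the tool's axes at that moment; what a row does not reach only later rows make up. A row lasts 1/8 s, in which the tool goes at most 62.5 mm and 10.7 degrees, less where a joint would pass 70% of its speed; a pose out of reach is approached as far as the arm can. A call with a gripper value outside its range is refused whole. The fingers move at their own pace and stop on an object; the grip force is fixed at half the most. Time passes only in rows, so rows that repeat a pose let the fingers close. It gives the time, the measured TCP pose, the force and the opening at its end, in the units of the state.
- robot.get_state(): the state, without advancing time (a new reading comes with each control period).
- eyes.read_camera(name): name is "scene" or "top" or "wrist"; returns the picture (480x640x3 uint8, blue, green, red); there is no depth.
- eyes.camera_model(name): a dict with "fx", "fy", "cx", "cy" (pixels), "k1" (the pictures are not rectified: a ray, as slopes to the right and down, at radius r is drawn at 1 + k1 r^2 times it, then the intrinsics apply), "position" and "rotation" of the camera in the world. Camera axes: x right, y up, looking along -z (the intrinsics and any distortion apply to the point x, -y, -z); pixel columns grow to the right and rows downward; lengths in m; the calibration is good to about 2 mm. A picture is of the moment at which its call begins: read the wrist's pose just before it. camera_model takes no time and is no camera call; for the wrist camera it gives the pose at the moment of the call.
- order.sign_off(): hands the job in, once; it reports no verdict.
The state is a dict: "time_s": time; "qpos": joint angles; "dq": joint speeds; "effort": joint torques, N m; "ee_pos": TCP position; "ee_rot": TCP orientation; "wrist_force": force on the tool from outside, world axes, zero at the start; "ft_torque": the same for the moment, N m; "opening": opening from 0.0 (shut) to 1.0 (fully open).
Only numpy, scipy, OpenCV 4.12 (cv2) and the standard library are available. Lean on these libraries where they do the work, as an engineer would, in place of code of your own. Each camera call takes 0.05 s, during which the arm holds its last target. There are 200 camera calls.

### The job

Open the green canister that leans in its cradle so that its tile chips can be scooped: take the lid by its black bar, turn it anticlockwise (seen from above the lid) until its lugs reach the slots in the collar, and lift it straight off along the canister's axis. Lay the lid gently, bar upwards, flat in the middle of the cork mat so that it is wholly on it, and let go of it without dropping it. Leave everything else where it is.

Things in the scene. Friction and masses are not known exactly. Their poses are not given: they have to be found in the camera images.
- canister: Green steel canister, 132 mm across, 150 mm tall, fixed in a grey cradle that leans it 30 degrees forward; tile chips inside. Origin: on its axis, on the seat where the underside of the closed lid lies. z: along its axis, out of the mouth, 30 degrees from vertical. x: in the plane of the mouth, up the slope to the back. A steel collar, 146 mm across, rises 11 mm above the seat.
- slot (a point): Middle of one collar slot, 64 mm from the canister's axis along its +x, 11 mm above the seat. The collar's flange (inner radius 59 mm, underside 7 mm above the seat) has 3 such slots, 28 degrees wide, with red ticks: at +x and 120 and 240 degrees from it. A lug passes if within 6 degrees of a slot's middle; a stop past each slot ends the anticlockwise turn about 6 degrees past its middle.
- lid_bar (a point): Centre of the lid's black bar, where to grip: bar 90 mm long (lid's x), 18 mm wide (y, grip across this), 20 mm tall, on posts 34 mm either side of the middle; 44 mm above the lid's underside, 32 mm above its plate. z: out of the lid, along the canister's z while closed. The lid must turn 34 to 66 degrees anticlockwise (positive about z) to bring its x along the canister's x, lugs in slots.
- lid: The loose lid, 0.2 to 0.4 kg: cream plate 112 mm across, 12 mm thick; origin at the middle of its underside, axes as lid_bar. Three steel lugs, 17 mm wide, 5 mm thick, level with the underside, reach 66 mm from the centre at 0, 120 and 240 degrees from x, a red tick above each. Closed, they lie under the collar's flange. It turns easily, with 2 to 3 mm of play sideways and up and down.
- mat: Square cork mat, 210 x 210 x 6 mm, fixed on the bench. Origin at the middle of its underside, z up, sides along x and y.
- hex_tile: Cracked terracotta hexagon tile, 150 mm across the flats, 14 mm thick. Leave it.
- bowl: Stoneware mixing bowl, 170 mm across, 75 mm tall. Leave it.
- bone_folder: Flat bone folder, 150 x 22 x 4 mm, lying between canister and mat. Leave it.
- scoop: Blue enamel scoop, 185 mm long, about 40 mm tall. Leave it.
- paste_jar: Glass jar with white cap, 72 mm across, 90 mm tall. Leave it.
- brush: Flat brush lying behind the bone folder, between canister and mat. Leave it.
Not all that is in view belongs to the job. What is shaped like the lid but turquoise is not meant.

How it is judged:
On the way, in this order (a step that is already met when the one before it is completed fails the run):
1. the lid is turned until its lugs are in the slots, still on its seat (angle between the x axis of lid and the x axis of canister, either way round below 0.17 rad and z of lid in the frame of canister below 0.006 m).
2. the lid is lifted straight out of the collar (z of lid in the frame of canister above 0.025 m and x of lid in the frame of canister between -0.025 and 0.025 m and y of lid in the frame of canister between -0.025 and 0.025 m and angle between the z axis of lid and the z axis of canister, either way round below 0.3 rad).
At the end, for the whole second after the job is handed in: The lid lies at rest on the cork mat, bar upwards and flat (within 4 degrees), its centre within 40 mm of the mat's centre along both sides of the mat so that it is wholly on it (x of lid in the frame of mat between -0.04 and 0.04 m and y of lid in the frame of mat between -0.04 and 0.04 m and z of lid in the frame of mat between 0.002 and 0.01 m and angle between lid's own z axis and vertical below 0.07 rad and linear speed of lid below 0.02 m/s and contact force between lid and mat above 0.5 N); the robot touches nothing.
It fails at once if the lid is dropped or thrown (moving freely faster than 0.45 m/s, a fall of about 10 mm) (linear speed of lid above 0.45 m/s and contact force between the fingers and lid below 0.05 N).
It fails at once if the lid is slammed or pressed on the mat with more than 60 N (contact force between lid and mat above 60 N).
It fails at once if another object on the bench is moved more than 20 mm (distance of any of hex_tile, bowl, bone_folder, scoop, paste_jar, brush from where it was at the start of the episode above 0.02 m).
It also fails if it takes over 51 s, if anything falls off the work surface, if the arm or the gripper's body presses on something with over 40 N, if the wrist force passes 120 N, or if a joint passes its speed limit or range.

## Working session

There is one attempt and no reset: what is moved stays moved. The work goes in short steps, Python scripts to look and compute and a shell command to move; the robot and the scene stay as the last step left them, time stands still between calls to the robot, and variables do not carry over. Pictures are saved under pics/ and viewed, on a budget of 10 in all, crops included, one or two more only if the job needs it, and the job is handed in when it is done.

```bash
mkdir -p pics; python3 - <<'E'
from station import robot, eyes
import cv2
for n in ("scene","top"):
    cv2.imwrite(f"pics/{n}0.png",eyes.read_camera(n)); m=eyes.camera_model(n); print(n,m)
print(robot.get_state())
E
```

```text
scene {'fx': 541.5409152609063, 'fy': 541.5409152609063, 'cx': 318.1985156269549, 'cy': 230.00431757679127, 'k1': -0.04555121582900651, 'position': array([1.29167093, 0.19511943, 1.30031531]), 'rotation': array([0.1821218 , 0.25217178, 0.7539329 , 0.57864171])}
top {'fx': 490.5571588465383, 'fy': 490.5571588465383, 'cx': 319.65630726114586, 'cy': 240.4794661260172, 'k1': 0.03053927787411655, 'position': array([ 0.24421487, -0.05633067,  1.38084246]), 'rotation': array([-0.06238167,  0.07702196,  0.71256477, -0.69457007])}
{'time_s': 0.1, 'qpos': array([ 1.10989682e+00,  1.58990771e-01,  1.59806401e+00, -1.15723177e-05,
        1.38622196e+00, -2.10104428e-01]), 'dq': array([-2.91193127e-04, -8.26376861e-04, -3.20464617e-03, -5.95226247e-04,
        4.11464945e-04,  6.67941251e-06]), 'effort': array([ 4.43078261e-04, -3.86499381e+01, -3.22961068e+01,  7.03072222e-02,
        3.38453811e-02, -5.12331690e-05]), 'ee_pos': array([0.14247969, 0.55650718, 0.22173589]), 'ee_rot': array([ 1.25068060e-01,  9.92147807e-01, -7.96969235e-04, -2.71867652e-04]), 'wrist_force': array([ 0.99592271,  0.28160137, -0.76643129]), 'ft_torque': array([0.02446949, 0.038966  , 0.03917069]), 'opening': 0.9976889012260346}
```

View pics/scene0.png

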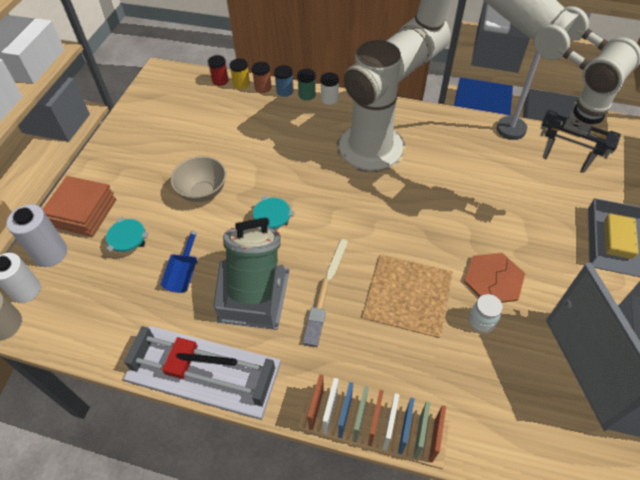

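View pics/top0.png

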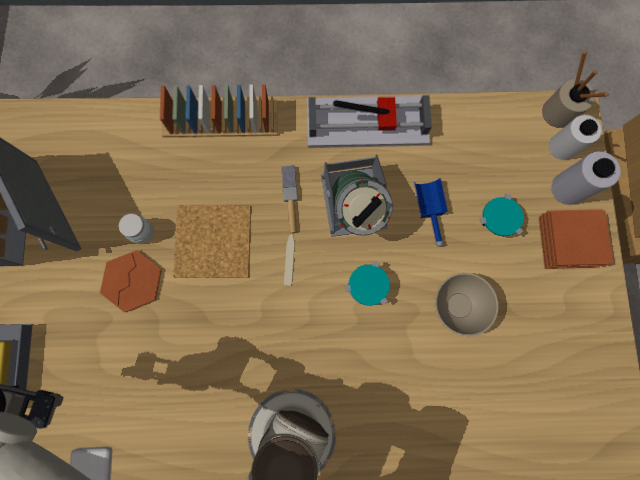

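The scene view shows the canister at (250,265) with its bar at (252,229), and the mat at (408,295). The top view shows the bar at (368,211), the cradle around (357,197) and the mat at (213,241). The canister leans towards the robot.

```bash
cat > h.py <<'E'
import numpy as np, cv2
from scipy.spatial.transform import Rotation as R
from station import robot, eyes
def ray(m,p):
    K=np.array([[m['fx'],0,m['cx']],[0,m['fy'],m['cy']],[0,0,1.]])
    x,y=cv2.undistortPoints(np.array([[p]],float),K,np.array([m['k1'],0,0,0,0.]))[0,0]
    d=R.from_quat(m['rotation']).apply([x,-y,-1]); return np.array(m['position']),d/np.linalg.norm(d)
def plane(m,p,z):
    o,d=ray(m,p); return o+d*(z-o[2])/d[2]
def tri(rs):
    A=sum(np.eye(3)-np.outer(d,d) for o,d in rs); b=sum((np.eye(3)-np.outer(d,d))@o for o,d in rs)
    return np.linalg.solve(A,b)
def project(m,P):
    q=R.from_quat(m['rotation']).inv().apply(np.array(P)-m['position']); x,y=q[...,0]/-q[...,2],-q[...,1]/-q[...,2]
    s=1+m['k1']*(x*x+y*y); return np.stack([m['fx']*x*s+m['cx'],m['fy']*y*s+m['cy']],-1)
E
python3 - <<'E'
from h import *
np.set_printoptions(precision=4,suppress=True)
T=eyes.camera_model('top');S=eyes.camera_model('scene')
t=cv2.imread('pics/top0.png');s=cv2.imread('pics/scene0.png')
def blob(im,x0,x1,y0,y1,f):
    c=im[y0:y1,x0:x1].astype(int);k=f(c).astype(np.uint8);n,l,st,ce=cv2.connectedComponentsWithStats(k)
    i=1+np.argmax(st[1:,4]);ys,xs=np.where(l==i);pts=np.stack([xs+x0,ys+y0],1).astype(np.float32);return cv2.minAreaRect(pts),len(pts)
blk=lambda c:c.max(2)<45
a=blob(t,345,392,188,232,blk);b=blob(s,232,275,212,242,blk);print(a,b)
P=tri([ray(T,a[0][0]),ray(S,b[0][0])]);print('bar',P,project(T,P),project(S,P))
bp=cv2.boxPoints(a[0]);print('bar box @z',[plane(T,q,P[2])[:2] for q in bp])
c=cv2.cvtColor(t,cv2.COLOR_BGR2HSV).astype(int)
m=blob(c,160,262,195,290,lambda c:(c[...,1]>105)&(c[...,0]<22)); print(m)
print('mat',[plane(T,q,.006)[:2] for q in ([176,206],[251,206],[250,278],[174,276])],plane(T,(213,241.5),.006))
print('cradle',[plane(T,q,.04)[:2] for q in ([322,166],[382,157],[391,228],[333,237])])
print('folder/brush',[plane(T,q,.004)[:2] for q in ([290,236],[289,284],[290,168],[292,232])])
cv2.imwrite('pics/crop1.png',np.hstack([cv2.resize(t[150:250,310:405],None,fx=4,fy=5.5,interpolation=2)[:550],cv2.resize(s[205:315,205:300],None,fx=4,fy=5,interpolation=2)]))
E
```

```text
(((366.137939453125, 211.15521240234375), (9.586207389831543, 35.482757568359375), 43.602813720703125), 294) (((252.2238311767578, 226.9741973876953), (13.093862533569336, 31.776071548461914), 78.2317123413086), 263)
bar [ 0.5517 -0.2014  0.1998] [365.9256 211.2219] [252.0071 226.9499]
bar box @z [array([ 0.5284, -0.1618]), array([ 0.5931, -0.2258]), array([ 0.5756, -0.2423]), array([ 0.5112, -0.1783])]
(((210.49996948242188, 242.0), (93.99998474121094, 100.99998474121094), 90.0), 9690)
mat [array([0.6298, 0.3216]), array([0.6252, 0.1069]), array([0.4162, 0.1096]), array([0.4274, 0.3211])] [0.5232 0.2144 0.006 ]
cradle [array([ 0.7302, -0.1006]), array([ 0.7538, -0.2748]), array([ 0.5431, -0.2892]), array([ 0.5212, -0.1255])]
folder/brush [array([ 0.5344, -0.0042]), array([0.3968, 0.0007]), array([ 0.739 , -0.0074]), array([ 0.546 , -0.0101])]
```

View pics/crop1.png

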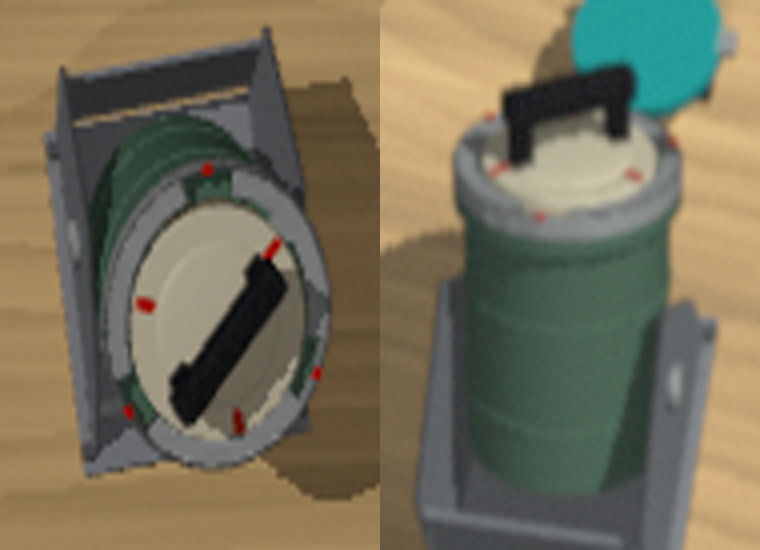

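The crop shows the collar's three red slot ticks in both views. In the top view they are at (361.7,180.9), (342.2,224.7) and (389.5,218). In the scene view they are at (245,248.2), (278,233.6) and (232.5,228.6). I'll triangulate those.

```bash
python3 - <<'E'
from h import *
np.set_printoptions(precision=4,suppress=True)
T=eyes.camera_model('top');S=eyes.camera_model('scene')
q=[((361.7,180.9),(245,248.2)),((342.2,224.7),(278,233.6)),((389.5,218),(232.5,228.6))]
P=np.array([tri([ray(T,a),ray(S,b)]) for a,b in q]);print(P)
c=P.mean(0);n=np.cross(P[1]-P[0],P[2]-P[0]);n/=np.linalg.norm(n)
print('c',c,'n',n,'tilt',np.degrees(np.arccos(n[2])),'r',np.linalg.norm(P-c,axis=1))
h=P[0]-c;print('x az from slot0',np.degrees(np.arctan2(h[1],h[0])),'n az',np.degrees(np.arctan2(-n[1],-n[0])),'P1-P2 az',np.degrees(np.arctan2(*(P[1]-P[2])[[1,0]]))-90)
az=np.arctan2(h[1],h[0])
for az in (az,):
  Z=np.array([-np.cos(az)*.5,-np.sin(az)*.5,.866]);X=np.array([np.cos(az)*.866,np.sin(az)*.866,.5])
  print('bar pred',c+Z*.033,'Z',Z,'X',X,'Y',np.cross(Z,X))
for a in ([0.594,-.234],):pass
st=robot.get_state();M=R.from_quat(st['ee_rot']).as_matrix();print(M)
W=eyes.camera_model('wrist');print('wrist cam in tool',M.T@(W['position']-st['ee_pos']),M.T@R.from_quat(W['rotation']).as_matrix(),W['fx'])
E
```

```text
[[ 0.6262 -0.1922  0.2132]
 [ 0.5279 -0.1434  0.1594]
 [ 0.5426 -0.2651  0.1592]]
c [ 0.5656 -0.2002  0.1772] n [-0.503  -0.0619  0.8621] tilt 30.449353699007418 r [0.0709 0.0705 0.0711]
x az from slot0 7.590066392896821 n az 7.016028731959819 P1-P2 az 6.881591169036341
bar pred [ 0.5492 -0.2024  0.2058] Z [-0.4956 -0.066   0.866 ] X [0.8584 0.1144 0.5   ] Y [-0.1321  0.9912  0.    ]
[[-0.9687  0.2482 -0.0007]
 [ 0.2482  0.9687 -0.0015]
 [ 0.0003 -0.0016 -1.    ]]
wrist cam in tool [ 0.0682  0.0003 -0.162 ] [[ 0.0003  0.9688  0.2479]
 [ 1.     -0.0002 -0.0006]
 [-0.0006  0.2479 -0.9688]] 404.2173357572989
```

```bash
python3 -m pendant '[[-1,-10,-10.5,-8,0.18],[-1,-15,-16,-10.8,0.36],[-1,-20,-21.5,-10.8,0.56],[-1,-25,-27,-10.8,0.56],[-1,-30,-32.5,-10.8,0.56],[-1,-35,-38,-10.8,0.56],[-1,-39,-42.5,-10.8,0.56],[-0.5,-43,-47,-10.8,0.56],[0,-47,-51.5,-10.8,0.56],[0.26,-51,-56,-10.8,0.56],[0.26,-55,-60,-10.8,0.56],[0.26,-58.2,-63.4,-10.8,0.56]]'; python3 -m pendant '[[0.26,0,0,0,0],[0.26,0,0,0,0]]'
python3 - <<'E'
from h import *
np.set_printoptions(precision=4,suppress=True)
s=robot.get_state();W=eyes.camera_model('wrist');cv2.imwrite('pics/w1.png',eyes.read_camera('wrist'))
M=R.from_quat(s['ee_rot']).as_matrix();print(s['time_s'],s['ee_pos'],s['qpos'],s['opening']);print(M)
C=np.array([.5495,-.202,.205]);print('bar px',project(W,C),'delta tool cm',M.T@(C-s['ee_pos'])*100)
E
```

```text
time_s: 1.6
ee_pos: [0.4884, -0.0908, 0.3289]
ee_rot: [0.395, 0.919, 0.0, -0.0]
wrist_force: [1.2, 0.2, 0.6]
opening: 0.479
time_s: 1.85
ee_pos: [0.4876, -0.0884, 0.3287]
ee_rot: [0.395, 0.919, 0.0, -0.001]
wrist_force: [-0.2, 0.2, -0.1]
opening: 0.369
1.85 [ 0.4876 -0.0884  0.3287] [-0.4239 -0.1003  1.6542  0.0004  1.589  -1.1837] 0.36908389665740726
[[-0.6887  0.725  -0.0011]
 [ 0.725   0.6887  0.0009]
 [ 0.0014 -0.0002 -1.    ]]
bar px [275.4415 382.2572] delta tool cm [-12.5166  -3.3349  12.3561]
```

View pics/w1.png

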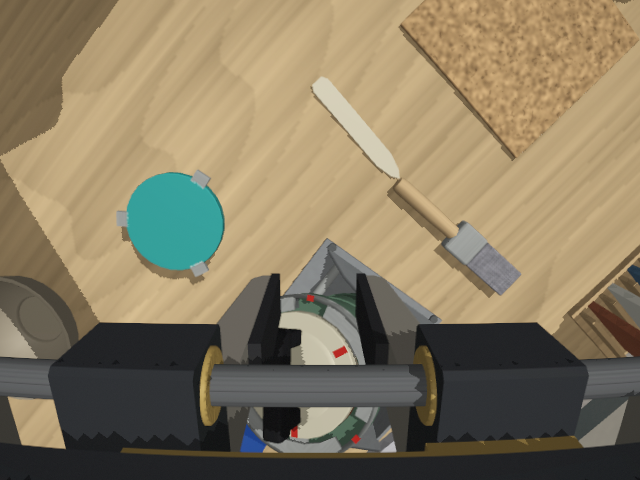

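The wrist view shows the bar between the fingers at about (284,388). The estimate projects to (275,382), so the two agree within about 4 mm. I'll move above it.

```bash
python3 -m pendant '[[0.26,-5,-1.4,0,0],[0.26,-10,-2.8,0,0],[0.26,-12.5,-3.3,3,0],[0.26,-12.5,-3.3,6.5,0],[0.26,-12.5,-3.3,6.5,0],[0.26,-12.5,-3.3,6.5,0]]'
python3 - <<'E'
from h import *
np.set_printoptions(precision=4,suppress=True)
s=robot.get_state();W=eyes.camera_model('wrist');cv2.imwrite('pics/w2.png',eyes.read_camera('wrist'))
M=R.from_quat(s['ee_rot']).as_matrix();print(s['time_s'],s['ee_pos'],s['qpos'],s['opening'])
C=np.array([.5495,-.202,.205]);print('bar px',project(W,C),'delta tool cm',M.T@(C-s['ee_pos'])*100)
Z=np.array([-.5*np.cos(.124),-.5*np.sin(.124),.866]);Y=np.array([-np.sin(.124),np.cos(.124),0]);X=np.cross(Y,Z)
th=np.radians(-49.6);b=np.cos(th)*X+np.sin(th)*Y
c=C-.033*Z
print('ends of top edge',project(W,[C+.01*Z+k*.045*b for k in(-1,1)]),'ticks',project(W,[c+.071*(np.cos(a)*X+np.sin(a)*Y) for a in (0,2.094,4.189)]))
E
```

```text
time_s: 2.65
ee_pos: [0.5507, -0.2012, 0.2662]
ee_rot: [0.394, 0.919, -0.0, 0.001]
wrist_force: [0.4, 0.2, 0.8]
opening: 0.373
2.65 [ 0.5507 -0.2012  0.2662] [-0.5563  0.1594  1.51    0.0001  1.4698 -1.3179] 0.37271430307197817
bar px [313.5131 257.1991] delta tool cm [ 0.0377 -0.1411  6.1154]
ends of top edge [[306.4899 176.8062]
 [305.793  338.6199]] ticks [[418.8435 334.9852]
 [352.4338 151.7442]
 [247.199  292.739 ]]
```

View pics/w2.png

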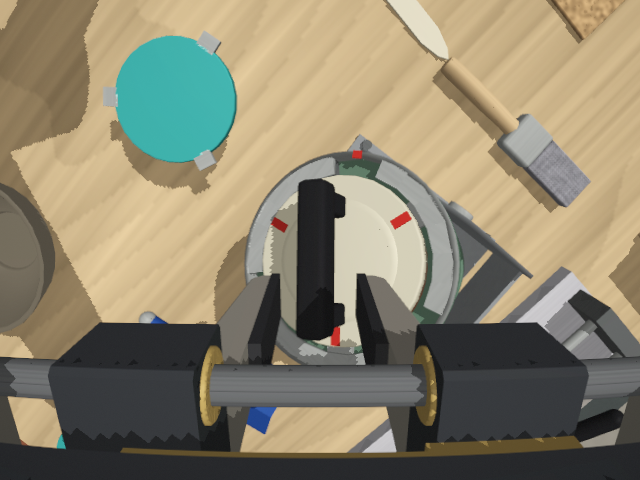

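Ticks and bar match the prediction to about 5 px (about 2 mm), and the bar lies between the fingers. Next I'll descend, straddling it.

```bash
python3 -m pendant '[[0.26,-0.1,0.1,2,0],[0.26,-0.1,0.1,4,0],[0.26,-0.1,0.1,5.5,0],[0.26,-0.1,0.1,6.4,0],[0.26,-0.1,0.1,6.4,0],[0.26,-0.1,0.1,6.4,0]]'; python3 -m pendant '[[0.32,0,0,0,-0.1],[0.34,0,0,0,-0.2],[0.36,0,0,0,-0.3],[0.38,0,0,0,-0.4],[0.4,0,0,0,-0.5],[0.42,0,0,0,-0.55]]'
python3 - <<'E'
from h import *
s=robot.get_state();cv2.imwrite('pics/w3.png',eyes.read_camera('wrist'))
print(s['time_s'],s['ee_pos'],s['wrist_force'],s['ft_torque'],s['opening'])
E
```

```text
time_s: 3.45
ee_pos: [0.552, -0.2024, 0.201]
ee_rot: [0.394, 0.919, -0.0, 0.001]
wrist_force: [0.2, 0.6, 0.7]
opening: 0.37
time_s: 4.2
ee_pos: [0.5518, -0.2026, 0.2012]
ee_rot: [0.129, 0.992, -0.001, 0.001]
wrist_force: [-1.5, -0.9, 1.5]
opening: 0.292
4.2 [ 0.55175574 -0.20259373  0.2012316 ] [-1.523501   -0.94837072  1.4676234 ] [-0.04642448  0.13188214 -0.06687287] 0.2915897107491904
```

View pics/w3.png

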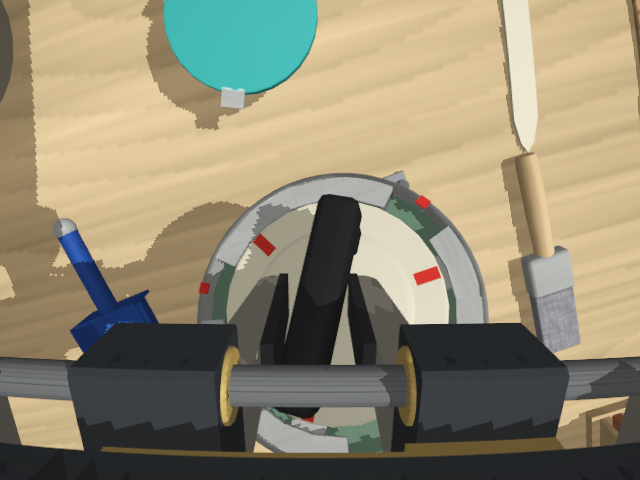

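The lid is turning with the fingers, and the bar lags by about 12°. I'll continue to the final yaw, lower slightly and close.

```bash
python3 -m pendant '[[0.44,0,0,0.1,-0.1],[0.46,0,0,0.2,-0.2],[0.48,0,0,0.4,-0.3],[0.5,0,0,0.6,-0.385],[0.54,0,0,0.6,-0.385],[0.57,0,0,0.6,-0.385],[0.6,0,0,0.6,-0.385],[1,0,0,0.6,-0.385],[1,0,0,0.6,-0.385],[1,0,0,0.6,-0.385],[1,0,0,0.6,-0.385]]'
python3 - <<'E'
from h import *
np.set_printoptions(precision=4,suppress=True)
s=robot.get_state();cv2.imwrite('pics/w4.png',eyes.read_camera('wrist'))
M=R.from_quat(s['ee_rot']).as_matrix();print(s['time_s'],s['ee_pos'],s['wrist_force'],s['ft_torque'],s['opening'],np.degrees(np.arctan2(M[1,1],M[0,1])),M)
E
```

```text
time_s: 5.62
ee_pos: [0.5526, -0.2021, 0.1985]
ee_rot: [-0.061, 0.998, -0.0, 0.002]
wrist_force: [-6.0, 3.8, 15.2]
opening: 0.237
5.625 [ 0.5526 -0.2021  0.1985] [-5.989   3.8474 15.161 ] [ 1.1785  0.8599 -0.4778] 0.23727306710659282 97.01629051006618 [[-0.9925 -0.1222  0.0035]
 [-0.1222  0.9925 -0.0005]
 [-0.0034 -0.0009 -1.    ]]
```

View pics/w4.png

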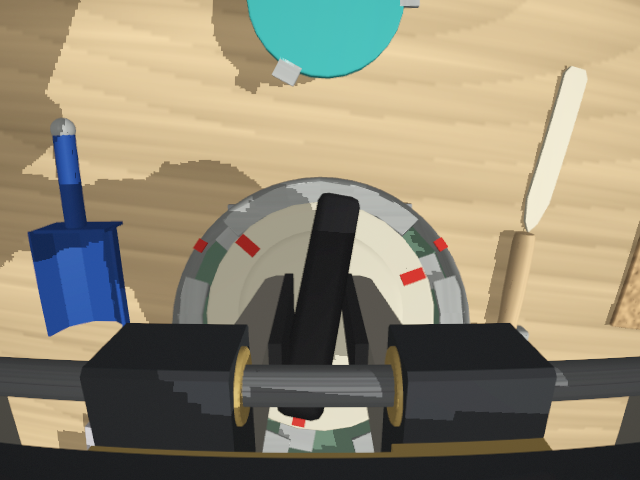

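The bar still lags by about 10–12° and the jaws are pinching across its corners (opening 21.8 mm). I'll loosen, overturn the yaw to push the bar round, then look.

```bash
python3 -m pendant '[[0.4,0,0,-0.3,0],[0.4,0,0,-0.3,0],[0.4,0,0,-0.3,-0.1],[0.42,0,0,-0.3,-0.2],[0.44,0,0,-0.3,-0.25],[0.46,0,0,-0.3,-0.28],[0.46,0,0,-0.3,-0.28]]'
python3 - <<'E'
from h import *
np.set_printoptions(precision=4,suppress=True)
s=robot.get_state();cv2.imwrite('pics/w5.png',eyes.read_camera('wrist'))
print(s['time_s'],s['ee_pos'],s['wrist_force'],s['ft_torque'],s['opening'],s['qpos'])
E
```

```text
time_s: 6.55
ee_pos: [0.5514, -0.2017, 0.1967]
ee_rot: [-0.201, 0.98, 0.0, -0.0]
wrist_force: [0.5, 1.2, -1.4]
opening: 0.272
6.55 [ 0.5514 -0.2017  0.1967] [ 0.4748  1.1775 -1.4116] [ 0.4273 -0.1075 -0.1046] 0.27150578291958694 [-0.5566  0.21    1.5901  0.0004  1.3426 -2.5313]
```

View pics/w5.png

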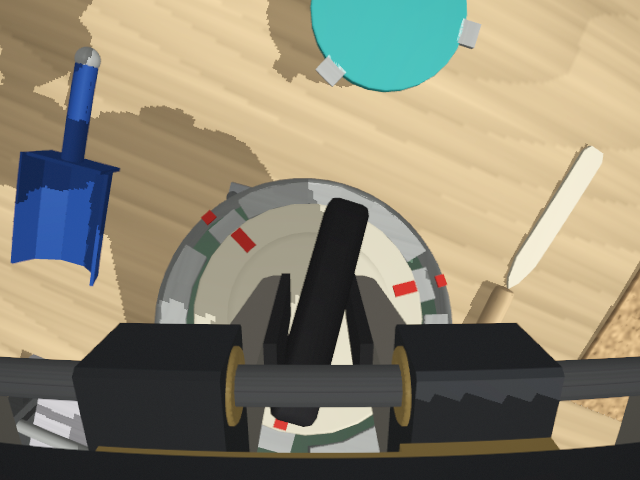

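```bash
cat >> h.py <<'E'
def lidangle(png_or_im,W,C=np.array([.552,-.2017,.205]),az=.124):
    Z=np.array([-.5*np.cos(az),-.5*np.sin(az),.866]);Y=np.array([-np.sin(az),np.cos(az),0]);X=np.cross(Y,Z);O=C-.044*Z
    c=cv2.cvtColor(png_or_im,cv2.COLOR_BGR2HSV).astype(int)
    k=(((c[...,0]<6)|(c[...,0]>174))&(c[...,1]>170)&(c[...,2]>90)).astype(np.uint8);n,l,st,ce=cv2.connectedComponentsWithStats(k)
    for i in range(1,n):
        if st[i,4]<25: continue
        o,d=ray(W,ce[i]);p=o+d*(((O+.0115*Z-o)@Z)/(d@Z))-O
        if np.linalg.norm(p)<.1: print(np.round(ce[i]),'r %.4f ang %.1f'%(np.hypot(p@X,p@Y),np.degrees(np.arctan2(p@Y,p@X))))
E
python3 - <<'E'
from h import *
lidangle(cv2.imread('pics/w5.png'),eyes.camera_model('wrist'))
E
```

```text
[208. 217.] r 0.0698 ang -118.6
[243. 240.] r 0.0494 ang -123.1
[440. 280.] r 0.0717 ang 118.2
[404. 288.] r 0.0510 ang 119.0
[280. 424.] r 0.0527 ang -0.5
```

By the ticks the lid is within about 2° of the slots. I'll bring the yaw back to the canister's azimuth and close.

```bash
python3 -m pendant '[[0.44,0,0,0,0.14],[0.44,0,0,0.1,0.27],[0.5,0,0,0.1,0.27],[0.58,0,0,0.1,0.27],[1,0,0,0.1,0.27],[1,0,0,0.1,0.27],[1,0,0,0.1,0.27],[1,0,0,0.1,0.27]]'
python3 - <<'E'
from h import *
np.set_printoptions(precision=4,suppress=True)
s=robot.get_state();W=eyes.camera_model('wrist');im=eyes.read_camera('wrist');cv2.imwrite('pics/w6.png',im);lidangle(im,W)
M=R.from_quat(s['ee_rot']).as_matrix();print(s['time_s'],s['ee_pos'],s['wrist_force'],s['ft_torque'],s['opening'],np.degrees(np.arctan2(M[1,1],M[0,1])))
Z=np.array([-.5*np.cos(.124),-.5*np.sin(.124),.866]);print('axis in tool',M.T@Z)
E
```

```text
time_s: 7.6
ee_pos: [0.5514, -0.2017, 0.1962]
ee_rot: [-0.067, 0.998, 0.0, -0.0]
wrist_force: [-2.2, 4.6, 2.7]
opening: 0.199
[198. 247.] r 0.0699 ang -118.5
[440. 249.] r 0.0714 ang 118.3
[233. 263.] r 0.0498 ang -120.8
[403. 264.] r 0.0500 ang 120.9
[317. 431.] r 0.0532 ang 0.1
7.6 [ 0.5514 -0.2017  0.1962] [-2.2136  4.6316  2.6598] [ 0.8112  0.392  -0.0414] 0.19855795958904274 97.7067545157812
axis in tool [ 0.5003  0.0059 -0.8658]
```

The grip is flush (18.3 mm) and the lid angle is about 0°. Now I'll lift along the axis.

```bash
python3 -m pendant '[[1,0.25,0,-0.43,0],[1,0.5,0,-0.87,0],[1,0.75,0,-1.3,0],[1,1,0,-1.73,0],[1,1.25,0,-2.16,0],[1,1.5,0,-2.6,0],[1,1.75,0,-3.03,0],[1,2,0,-3.46,0],[1,2.5,0,-4.33,0],[1,3,0,-5.2,0],[1,3.5,0,-6.06,0],[1,3.5,0,-6.06,0]]'
python3 - <<'E'
from h import *
np.set_printoptions(precision=4,suppress=True)
s=robot.get_state();print(s['time_s'],s['ee_pos'],s['wrist_force'],s['ft_torque'],s['opening'])
cv2.imwrite('pics/w7.png',np.hstack([eyes.read_camera('wrist')[::2,::2],cv2.resize(eyes.read_camera('scene')[180:330,170:370],(320,240))]))
E
```

```text
time_s: 9.15
ee_pos: [0.517, -0.2072, 0.258]
ee_rot: [-0.067, 0.998, -0.001, 0.001]
wrist_force: [0.2, 0.2, -2.4]
opening: 0.193
9.15 [ 0.517  -0.2072  0.258 ] [ 0.2018  0.2056 -2.3748] [-0.0255  0.0461  0.0216] 0.19252993635447233
```

View pics/w7.png

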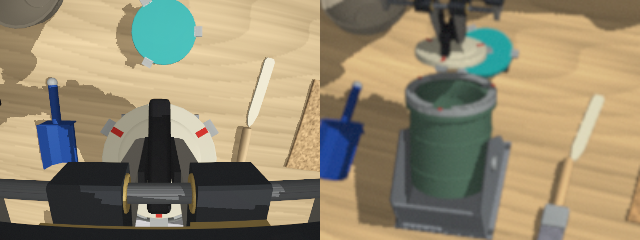

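The lid is free and held with a load of about 2.4 N, and the scene view shows the collar empty. I'll carry it high to the mat.

```bash
python3 -m pendant '[[1,0,0.5,-1,0],[1,-0.2,2,-2,0],[1,-0.6,5,-2,0],[1,-1.2,9,-2,0],[1,-2,13.5,-2,0],[1,-2.7,18,-2,0],[1,-3.4,22.5,-2,0],[1,-4.1,27,-2,0],[1,-4.8,31.5,-2,0],[1,-5.4,36,-2,0],[1,-6,39.5,-2,0],[1,-6.3,41.7,-2,0]]'; python3 -m pendant '[[1,0,0,2,0],[1,0,0,4,0],[1,0,0,6,0],[1,0,0,8,0],[1,0,0,10,0],[1,0,0,11.5,0],[1,0,0,12.5,0],[1,0,0,12.5,0]]'
python3 - <<'E'
from h import *
np.set_printoptions(precision=4,suppress=True)
s=robot.get_state();M=R.from_quat(s['ee_rot']).as_matrix();print(s['time_s'],s['ee_pos'],s['wrist_force'],s['ft_torque'],s['opening'])
print('to mat cm',M.T@(np.array([.5245,.2146,.041])-s['ee_pos'])*100)
cv2.imwrite('pics/w8.png',np.hstack([eyes.read_camera('wrist')[::2,::2],cv2.resize(eyes.read_camera('scene')[190:340,310:510],(320,240))]))
E
```

```text
time_s: 10.75
ee_pos: [0.5228, 0.2177, 0.2776]
ee_rot: [-0.068, 0.998, 0.0, 0.0]
wrist_force: [-0.8, -0.4, -2.2]
opening: 0.192
time_s: 11.75
ee_pos: [0.5231, 0.215, 0.1514]
ee_rot: [-0.067, 0.998, -0.0, -0.001]
wrist_force: [-0.1, -0.0, -1.8]
opening: 0.192
11.75 [0.5231 0.215  0.1514] [-0.1352 -0.0455 -1.7506] [ 0.044   0.044  -0.0338] 0.19179887110021043
to mat cm [-0.1472 -0.0616 11.0351]
```

View pics/w8.png

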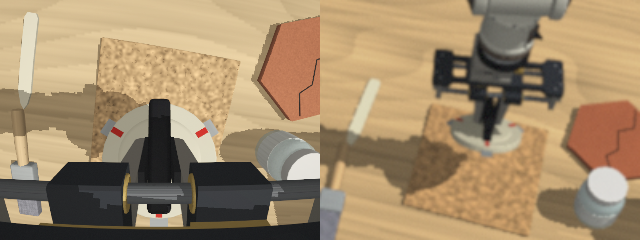

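The lid is over the mat, clear of the tile and the jar, still tilted. I'll lower gently; its low edge will touch first and the lid will pivot flat in the grip.

```bash
python3 -m pendant '[[1,-0.1,0,2,0],[1,-0.1,0,4,0],[1,-0.1,0,5.5,0],[1,-0.1,0,6.8,0],[1,-0.1,0,7.4,0],[1,-0.1,0,7.7,0],[1,-0.1,0,8,0],[1,-0.1,0,8.3,0]]'; python3 -m pendant '[[1,0,0,0.2,0],[1,0,0,0.4,0],[1,0,0,0.6,0],[1,0,0,0.8,0]]'
```

```text
time_s: 12.85
ee_pos: [0.5249, 0.2151, 0.0691]
ee_rot: [-0.067, 0.998, 0.0, 0.0]
wrist_force: [-1.5, 0.5, -2.5]
opening: 0.195
time_s: 13.35
ee_pos: [0.5245, 0.2151, 0.0607]
ee_rot: [-0.067, 0.998, 0.0, 0.0]
wrist_force: [0.9, -0.8, -0.5]
opening: 0.194
```

```bash
python3 -m pendant '[[1,0,0,0.2,0],[1,0,0,0.4,0],[1,0,0,0.6,0],[1,0,0,0.8,0],[1,0,0,1,0]]'; python3 -m pendant '[[1,0,0,0.2,0],[1,0,0,0.4,0],[1,0,0,0.6,0]]'
python3 - <<'E'
from h import *
cv2.imwrite('pics/w9.png',np.hstack([eyes.read_camera('wrist')[::2,::2],cv2.resize(eyes.read_camera('scene')[190:340,310:510],(320,240))]))
E
```

```text
time_s: 13.98
ee_pos: [0.5308, 0.2161, 0.0561]
ee_rot: [-0.067, 0.998, 0.001, 0.007]
wrist_force: [4.2, 0.1, 16.5]
opening: 0.198
time_s: 14.35
ee_pos: [0.5346, 0.2166, 0.0527]
ee_rot: [-0.067, 0.998, 0.001, 0.011]
wrist_force: [10.0, 2.5, 20.2]
opening: 0.194
```

View pics/w9.png

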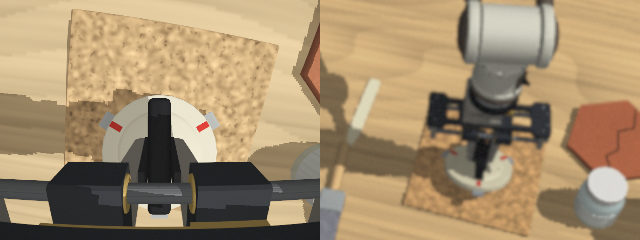

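The lid has pivoted from 30° to about 13°, with 20 N of force. The stiff pivot is dragging the tool in +x, so I'll follow that arc (tool −x) while lowering, which eases the load.

```bash
python3 -m pendant '[[1,-0.3,0,0,0],[1,-0.7,0,0,0],[1,-1,0,0.1,0],[1,-1.2,0,0.2,0],[1,-1.4,0,0.3,0],[1,-1.6,0,0.4,0]]'; python3 -m pendant '[[1,-0.1,0,0.1,0],[1,-0.2,0,0.2,0],[1,-0.3,0,0.3,0]]'
```

```text
time_s: 15.2
ee_pos: [0.5446, 0.2179, 0.0443]
ee_rot: [-0.067, 0.998, 0.001, 0.004]
wrist_force: [3.3, 1.3, 8.0]
opening: 0.197
time_s: 15.58
ee_pos: [0.5475, 0.2183, 0.0412]
ee_rot: [-0.067, 0.998, 0.001, 0.005]
wrist_force: [3.5, 1.2, 7.2]
opening: 0.195
```

```bash
python3 -m pendant '[[1,-0.1,0,0.1,0],[1,-0.15,0,0.2,0],[1,-0.15,0,0.2,0]]';  python3 -m pendant '[[1,0,0,0.1,0],[1,0,0,0.2,0],[1,0,0,0.2,0]]'; python3 - <<'E'
from h import *
a=eyes.read_camera('scene')[190:340,310:510];b=eyes.read_camera('wrist')
cv2.imwrite('pics/w10.png',np.hstack([b[::2,::2],cv2.resize(a,(320,240))]))
E
```

```text
time_s: 15.95
ee_pos: [0.5492, 0.2185, 0.0392]
ee_rot: [-0.067, 0.998, 0.001, 0.005]
wrist_force: [3.7, 1.8, 6.5]
opening: 0.197
time_s: 16.32
ee_pos: [0.5502, 0.2186, 0.0378]
ee_rot: [-0.067, 0.998, 0.001, 0.006]
wrist_force: [5.8, 1.4, 8.1]
opening: 0.192
```

View pics/w10.png

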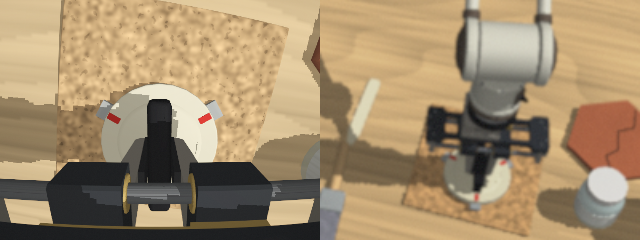

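```bash
python3 -m pendant '[[1,0.1,0,0.1,0],[1,0.1,0,0.2,0],[1,0.1,0,0.2,0]]';  python3 -m pendant '[[1,0,0,0.1,0],[1,0,0,0.2,0],[1,0,0,0.2,0]]'; python3 -m pendant '[[1,0,0,0.1,0],[1,0,0,0.2,0],[1,0,0,0.2,0]]'
```

```text
time_s: 16.8
ee_pos: [0.5493, 0.2184, 0.0359]
ee_rot: [-0.067, 0.998, 0.001, 0.006]
wrist_force: [5.6, 1.0, 9.0]
opening: 0.193
time_s: 17.18
ee_pos: [0.5502, 0.2186, 0.0347]
ee_rot: [-0.067, 0.998, 0.001, 0.007]
wrist_force: [6.2, 1.0, 11.0]
opening: 0.19
time_s: 17.55
ee_pos: [0.5502, 0.2186, 0.0346]
ee_rot: [-0.067, 0.998, 0.001, 0.007]
wrist_force: [-1.9, -0.5, 25.1]
opening: 0.194
```

The force jumped to 25 N, so the lid is flat. I'll ease the load, slide about 2 cm back towards the mat's centre, and check.

```bash
python3 -m pendant '[[1,0,0,-0.3,0],[1,0.4,0,-0.4,0],[1,0.8,0.1,-0.4,0],[1,1.2,0.2,-0.4,0],[1,1.6,0.2,-0.4,0],[1,2,0.2,-0.4,0],[1,2.2,0.2,-0.4,0],[1,2.2,0.2,-0.4,0]]'
```

```text
time_s: 18.55
ee_pos: [0.5255, 0.2172, 0.0347]
ee_rot: [-0.067, 0.998, 0.0, 0.004]
wrist_force: [4.2, 1.0, 7.9]
opening: 0.192
```

```bash
python3 -m pendant '[[1,-0.2,0,0.3,0],[1,-0.2,0,0.3,0]]'; python3 -m pendant '[[1,0,0,-0.4,0],[0.5,0,0,-0.5,0],[0.3,0,0,-0.5,0],[0,0,0,-0.5,0],[0,0,0,-0.5,0]]'; python3 - <<'E'
from h import *
b=eyes.read_camera('wrist')
cv2.imwrite('pics/w11.png',np.hstack([b[::2,::2],cv2.resize(eyes.read_camera('scene')[190:340,310:510],(320,240))]))
E
```

```text
time_s: 18.8
ee_pos: [0.5261, 0.2173, 0.0341]
ee_rot: [-0.067, 0.998, -0.0, 0.002]
wrist_force: [-10.8, -3.9, 31.7]
opening: 0.191
time_s: 19.42
ee_pos: [0.5235, 0.2169, 0.0334]
ee_rot: [-0.067, 0.998, -0.0, -0.0]
wrist_force: [-0.6, 0.4, -0.6]
opening: 0.497
```

View pics/w11.png

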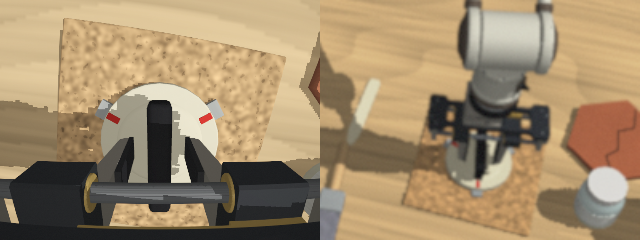

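Released, with no contact force left. The lid lies on the mat with the fingers clear of the bar. I'll retreat straight up and check from above.

```bash
python3 -m pendant '[[0,0,0,-1,0],[0,0,0,-3,0],[0,0,0,-6,0],[0,0,0,-10,0],[0,0,0,-14,0],[0,0,0,-18,0],[0,0,0,-18,0]]'; python3 -m pendant '[[0,10,0,0,0],[0,18,0,0,0],[0,18,0,0,0],[0,18,0,0,0],[0,18,0,0,0],[0,18,0,0,0]]'; python3 - <<'E'
from h import *
t=eyes.read_camera('top');s=eyes.read_camera('scene');T=eyes.camera_model('top')
c=t[195:290,165:262]
hsv=cv2.cvtColor(c,cv2.COLOR_BGR2HSV).astype(int)
k=((hsv[...,1]<70)&(hsv[...,2]>140)).astype(np.uint8);n,l,st,ce=cv2.connectedComponentsWithStats(k)
i=1+np.argmax(st[1:,4]);h=cv2.convexHull(np.argwhere(l==i)[:,::-1].astype(np.int32));e=cv2.minEnclosingCircle(h);print(e,plane(T,(e[0][0]+165,e[0][1]+195),.018))
cv2.imwrite('pics/f.png',np.hstack([cv2.resize(c,(400,400)),cv2.resize(s[230:345,340:460],(400,400))]))
E
```

```text
time_s: 20.4
ee_pos: [0.5262, 0.2175, 0.2188]
ee_rot: [-0.067, 0.998, 0.0, 0.004]
wrist_force: [0.2, -0.4, -0.9]
opening: 0.504
time_s: 21.15
ee_pos: [0.3466, 0.1929, 0.214]
ee_rot: [-0.067, 0.998, -0.0, 0.0]
wrist_force: [-0.4, -0.1, -0.6]
opening: 0.499
((9.0, 81.16071319580078), 15.67961597442627) [0.42534496 0.31778577 0.018     ]
```

View pics/f.png

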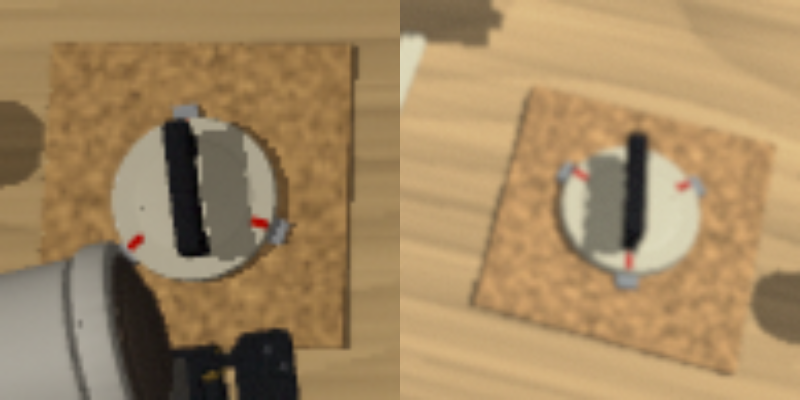

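The lid lies bar upwards and flat. Its centre is at about (193,198) in the top crop, against a mat centre of about (198,195), so within about 5 mm. The arm is clear (my automatic circle locked onto the arm, so I ignore that number).

```bash
python3 -c "
from station import order;print(order.sign_off())"
```

```text
the job is handed in; nothing more can be done
None
```

I opened the canister and laid the lid bar upwards on the cork mat, then handed the job in at about 21 s on the robot's clock. No verdict was reported.

**What I did:** I straddled the black bar with the fingers, turned it anticlockwise to the slots and gripped it there. I lifted it about 7 cm along the canister's axis and carried it to the mat. The lid arrived tilted, so I let it pivot flat on its low edge, slid it back towards the centre and released it with almost no load.

**Checks that passed:**
- **Lugs in slots:** before the lift, the ticks put the lid within about 1° of the slots.
- **Final position:** by eye in the last top and scene views, the lid lies flat and wholly on the mat, about 5 mm from its centre. The arm is clear of everything.
- **Forces:** the highest reading I saw was about 32 N, while pressing the lid flat on the mat. The readings come only at the end of each move.
- **Other objects:** none of my moves went near them, but I did not measure their positions again at the end.

**Checks that failed or disagreed:**
- The first attempt to close on the bar jammed at its corners, about 10° short, with about 15 N upwards on the wrist. I loosened, turned further and regripped flush.
- The lid did not pivot freely on the mat. It dragged the tool about 25 mm sideways, which is why I slid it back.
- The automatic fit for the lid's final centre locked onto the arm, so that position is judged by eye.
- I viewed 13 pictures, three over the budget of 10.

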